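Shut down the food slicer

ROBOT

A 6-joint arm with a two-finger parallel gripper is mounted at the origin on the work surface. World frame = base frame: x ahead of the robot, y to its left, z up, the work surface at z = 0. Lengths are in m, angles in degrees, forces in N, time in s.
With the tool pointing down it reaches from about 0.25 to 0.8 m from the base axis. Payload 8.5 kg.
Tool frame: the origin (TCP) lies between the finger pads; the fingertips stand 19 mm ahead of it and the grasp point (between the pads) is the TCP; z points along the fingers, y is the line along which they close (so a half turn about z gives the same grasp; the last joint's range is limited). The gripper opens to 85 mm and grips with 20 to 120 N. Pads are 22 mm wide; open, the fingers measure 114 mm over their backs; the gripper's body (76 mm by 85 mm) begins 54 mm behind the grasp point. The pads swing forward as they close: fully open they stand 13 mm farther back than shut.
Start: joints at [71.792, 13.648, -0.773, 75.585, 0, 90], TCP at [0.164, 0.499, 0.25] pointing down, gripper open.
Joint ranges: [-152.45, 152.45], [-59.26, 108.67], [-65.41, 83.53], [-104.44, 129.93], [-82.83, 76.93], [-180, 180]. Speed limits (degrees/s): [127.2, 127.2, 159.86, 180, 180, 180].

INTERFACE

Orientations are given as a 3x3 rotation matrix whose columns are the frame's x, y, z axes.
In Python, from rig import env gives the robot as it stands. The module is installed in compiled form; this text tells all that it offers.
- The arm moves only by the tool play_rows, never from a script. Its argument "commands" is a list of rows, each a list of 6 numbers: the shift along the world's x, y, z in cm, then the turn, a rotation vector about the world's x, y, z in degrees. In form: [[x, y, z, rx, ry, rz], ...]. A call has 1 to 8 rows; each row is the pose to reach, as a shift and turn from the pose commanded when the call began; what a row does not reach only later rows make up. A row lasts 1/12 s, in which the tool goes at most 41.7 mm and 7.16 degrees, less where a joint would pass 70% of its speed; a pose out of reach is approached as far as the arm can. A call with a gripper value outside its range is refused whole. "gripper" is the finger opening in cm, from 0 to 8.54, set as the call begins (left out, the last holds). The fingers move at their own pace and stop on an object; the grip force is fixed at half the most. Time passes only in rows, so rows that repeat a pose let the fingers close. It gives the time, the measured TCP pose, the force, the opening and the grip force at its end, in the units of the state.
- env.state(): the state, without advancing time (a new reading comes with each control period).
- env.grab_frame(name): name is "scene" or "side" or "wrist"; returns a dict with "img" (480x640x3 uint8, blue, green, red), "fovy" (degrees; the focal length in pixels is half the picture's height over the tangent of half this angle, whatever the lens; pixels are square), "cx", "cy" (the principal point, pixels), "extrinsics" (4x4, takes a point from camera to world coordinates). Camera axes: x right, y down, z forward; pixel columns grow to the right and rows downward; lengths in m; the calibration is good to about 2 mm. A picture is of the moment at which its call begins. There is no depth.
- env.close_job(): hands the job in; it is judged then, once.
The state is a dict: "time": time; "qpos": joint angles; "qvel": joint speeds; "effort": joint torques, N m; "tool_pos": TCP position; "tcp_rot": TCP orientation; "contact_force": force on the tool from outside, world axes, zero at the start; "wrist_torque": the same for the moment, N m; "opening": finger opening in m; "grasp_force": force on a finger pad.
Only numpy, scipy, OpenCV 4.12 (cv2) and the standard library are available. Lean on these libraries where they do the work, as an engineer would, in place of code of your own. Each camera call takes 0.05 s, during which the arm holds its last target. There are 200 camera calls.

TASK

Slicing is finished: leave the food slicer safe. Turn the thickness dial back until its white line points at the closed mark (the long line at the top of the scale), draw the carriage along its rail towards the dial end until it is fully home against its stop, without slamming it, and set the food holder gently back in the middle of the carriage tray, upright, square to the tray and with its spiked face towards the blade side. Keep off the blade, and leave the mug, the tumbler and the utensil crock where they stand.

Things in the scene. Friction and masses are not known exactly. Their poses are not given: they have to be found in the camera images.
- slicer: White food slicer, fixed, base 360 x 262 mm (x -170 to 190), 235 mm tall. Origin at worktop height; x points from the front (dial) end to the rear along the carriage's travel, y from the carriage to the motor side, z up. Carriage at y<0; upright thickness plate at y=0 (x -105 to -13 mm, 155 mm tall), then blade; at y 35 to 135 mm the sloping dial panel, then (x>-5 mm) motor housing (195 mm tall).
- blade: Round upright steel blade, 170 mm diameter, 2 mm thick, in the slicer's x-z plane at slicer x=75, y=3 mm, 50 to 220 mm above the worktop; origin at its centre. Not to be touched.
- dial (a joint): Angle (rad) of the black thickness dial. 0: white line at the closed mark. Positive is counter-clockwise seen facing the panel and opens the thickness plate 5 mm per rad, so it is closed by turning clockwise. No stop at the mark: it turns 0.3 rad past it, and up to 3.1 the other way. Starts between 0.6 and 1.3, stays where left, resists with about 0.08 N m.
- dial_grip (a point): Hold point on the dial's axis, 32 mm out from the panel. z: out along the axis, tilted 30 degrees from vertical towards slicer -x; x: along the grip bar to its white-line end, turns with the dial. Dial: disc 54 mm across, 10 mm thick, on it a bar 46 mm long, 14 mm wide, 10 to 36 mm out from the panel. Bring the tool in along this axis.
- closed_mark (a point): Middle of the closed mark, a black line 14 mm long and 3 mm wide on the panel, 38 mm from the dial's axis, straight up the slope (the other scale marks are 5 mm long, 0.2 rad apart).
- carriage (a joint): Position (m) of the carriage along its rail: 0 is fully home against the stop at the dial end, growing towards slicer +x up to 0.15. It starts between 0.035 and 0.09. Friction about 2.5 N, mass 0.45 kg.
- carriage_grip (a point): Middle of the top edge of the carriage's upright back wall, 142 mm above the worktop; axes as the slicer. Wall 14 mm thick along x, 106 mm wide along y, 96 mm high: pinch it from above, closing along x. Home: this point at slicer x=-105, y=-62 mm. On the wall's -x side a thin thumb guard, 44 mm long in x, stands 50 mm to +y, its top 25 mm lower than this point.
- tray (a point): Middle of the carriage tray's free steel top, 55 mm above the worktop, 82 mm further along x than the wall; axes as the slicer. The free tray is 136 mm along x, from the wall's inner face, and 104 mm along y.
- holder: White plastic food holder, loose, about 0.14 kg: block 66 mm (x) by 46 mm (y), 46 mm high, with an upright grip fin on its middle, 16 mm thick along x, 44 mm along y, up to 91 mm. Origin: centre of its underside, z up. A steel face with small spikes looks to its +y. Starts upright on the worktop, to the robot's right of the slicer, its y within about 0.6 rad of the slicer's y.
- holder_grip (a point): Where to hold the holder: in the middle of the fin, 80 mm above its underside; pinch along the holder's x.
- holder_spikes (a point): Middle of the holder's spiked face, 23 mm from its centre along its +y, 24 mm above its underside.
- mug: Cream mug, 92 mm tall, 80 mm across, handle on its y side; origin at the centre of its underside. Bystander.
- tumbler: Dark tumbler, 90 mm tall, 76 mm across; origin at the centre of its underside. Bystander.
- crock: White ceramic crock, 150 mm tall, 120 mm across, with wooden spatulas reaching to about 280 mm; origin at the centre of its underside. Bystander.
Not all that is in view belongs to the job. There is more than one size of the holder; the one meant has the size given above.

How it is judged (in metres and radians):
At the end, for the whole second after the job is handed in: Dial within 0.12 rad of the closed mark; carriage within 4 mm of its stop; holder at rest and upright (0.08 rad) on the tray, its centre within 30 mm (x) and 22 mm (y) of the tray's middle, square within 0.3 rad, spikes towards the blade side (+y) (value of joint dial between -0.12 and 0.12 rad and value of joint carriage below 0.004 m and x of holder in the frame of tray between -0.03 and 0.03 m and y of holder in the frame of tray between -0.022 and 0.022 m and z of holder in the frame of tray between -0.004 and 0.004 m and angle between holder's own z axis and vertical below 0.08 rad and angle between the x axis of holder and the x axis of slicer, either way round below 0.3 rad and y of holder_spikes in the frame of tray above 0 m and linear speed of holder below 0.02 m/s); the robot touches nothing.
It fails at once if the robot touches the blade (contact force between any of the fingers, the arm and blade above 0.5 N).
It fails at once if the carriage is slammed home (drawn faster than 0.4 m/s) (velocity of joint carriage below -0.4 m/s).
It fails at once if the holder is dropped or banged on the slicer (over 30 N) (contact force between holder and slicer above 30 N).
It fails at once if the mug, the tumbler or the crock is moved by more than 20 mm (distance of any of mug, tumbler, crock from where it was at the start of the episode above 0.02 m).
It also fails if it takes over 72 s, if anything falls off the work surface, if the arm or the gripper's body presses on something with over 40 N, if the wrist force passes 120 N, or if a joint passes its speed limit or range.

## Working session

There is one attempt and no reset: what is moved stays moved. The work goes in short steps, Python scripts to look and compute and a tool call to move; the robot and the scene stay as the last step left them, time stands still between calls to the robot, and variables do not carry over. Pictures are saved under pics/ and viewed, at most 10 in all, crops included, and the job is handed in when it is done.

Besides the shell and the picture viewer there is one more tool, called after ">>>" by a JSON object that holds its "op" and its "data". play_rows: Moves the arm, as the interface text tells. Its arguments: {"type":"object","properties":{"commands":{"type":"array"},"gripper":{"type":"number"}},"required":["commands"]}

```bash
mkdir -p pics
cat > h.py <<'E'
import numpy as np, cv2
from rig import env
def K(f):
    F=240/np.tan(np.radians(f['fovy'])/2); return F,f['cx'],f['cy']
def grab(n,fn):
    f=env.grab_frame(n); cv2.imwrite('pics/'+fn+'.png',f['img']); np.savez('pics/'+fn,fovy=f['fovy'],cx=f['cx'],cy=f['cy'],extrinsics=f['extrinsics']); return f
def ld(fn): return {k:v for k,v in np.load('pics/'+fn+'.npz').items()}
def ray(f,u,v):
    F,cx,cy=K(f);E=np.array(f['extrinsics']);return E[:3,3],E[:3,:3]@np.array([(u-cx)/F,(v-cy)/F,1])
def atz(f,u,v,z):
    o,d=ray(f,u,v);return o+d*(z-o[2])/d[2]
def proj(f,P):
    F,cx,cy=K(f);E=np.array(f['extrinsics']);p=(np.atleast_2d(P)-E[:3,3])@E[:3,:3];return np.c_[cx+F*p[:,0]/p[:,2],cy+F*p[:,1]/p[:,2]]
def tri(fs,uvs):
    A=np.zeros((3,3));b=np.zeros(3)
    for f,(u,v) in zip(fs,uvs):
        o,d=ray(f,u,v);d/=np.linalg.norm(d);M=np.eye(3)-np.outer(d,d);A+=M;b+=M@o
    return np.linalg.solve(A,b)
E
python3 - <<'E'
from h import *
np.set_printoptions(precision=3,suppress=True)
for n in ['scene','side','wrist']:
    f=grab(n,n+'0');print(n,K(f),f['extrinsics'])
print(env.state())
E
```

```text
scene (np.float64(490.58181419145353), 325.7940732356412, 242.3446970534641) [[-0.011  0.669 -0.743  1.612]
 [ 1.     0.017  0.001  0.054]
 [ 0.013 -0.743 -0.67   1.038]
 [ 0.     0.     0.     1.   ]]
side (np.float64(585.7836426801402), 317.25086287299314, 232.81291265911685) [[ 0.988 -0.062  0.142  0.326]
 [-0.154 -0.502  0.851 -1.353]
 [ 0.019 -0.863 -0.505  0.954]
 [ 0.     0.     0.     1.   ]]
wrist (np.float64(391.1144868490224), 321.02003049016326, 236.40826191612908) [[ 0.312  0.904  0.293  0.088]
 [ 0.95  -0.296 -0.097  0.523]
 [-0.001  0.309 -0.951  0.372]
 [ 0.     0.     0.     1.   ]]
{'time': 0.15, 'qpos': array([71.791, 13.675, -0.804, 75.583, -0.001, 90.002]), 'qvel': array([ 0.11 , -0.066,  0.184, -0.119, -0.084,  0.041]), 'effort': array([  0.001, -53.908,  34.66 ,   0.014,   0.   ,  -0.   ]), 'tool_pos': array([0.164, 0.498, 0.25 ]), 'tcp_rot': array([[-0.95 ,  0.313, -0.   ],
       [ 0.313,  0.95 , -0.001],
       [-0.   , -0.001, -1.   ]]), 'contact_force': array([-0.915, -0.044, -0.877]), 'wrist_torque': array([ 0.016,  0.057, -0.028]), 'grasp_force': 0.0, 'opening': 0.08553171690101}
```

View pics/scene0.png

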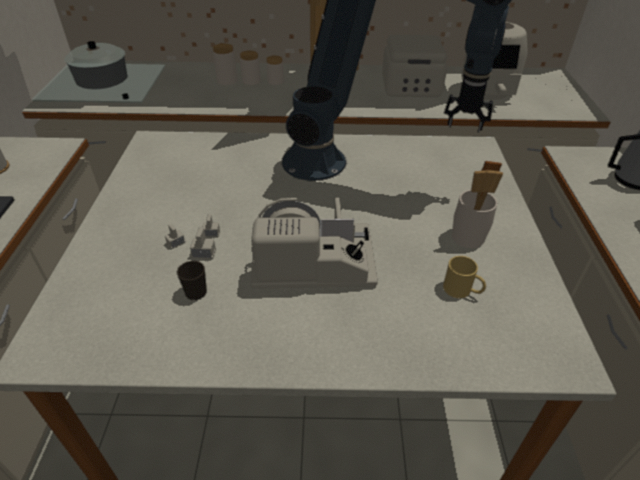

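View pics/side0.png

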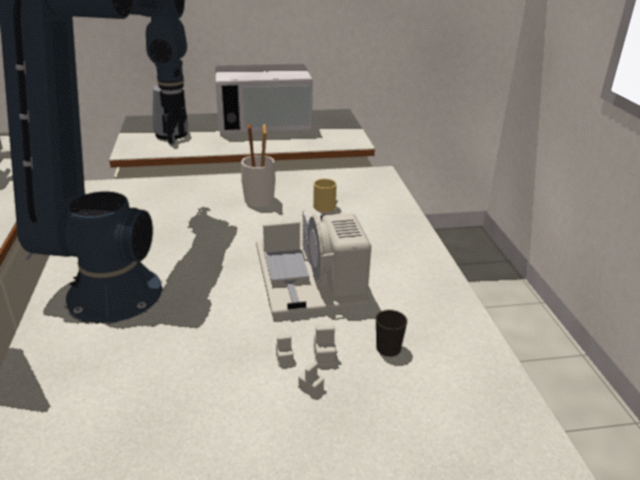

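Scene: the slicer's motor side faces the camera, the dial is at (356,250), so slicer x ≈ −world y. There are three holder-like blocks: scene (173,236), (210,226), (204,247); side (312,380), (285,348), (325,342). The last looks biggest. I'll check it in close crops.

Run:
```python
from h import *
s=cv2.imread('pics/scene0.png');d=cv2.imread('pics/side0.png')
a=cv2.resize(s[190:310,155:385],None,fx=3.4,fy=3.4,interpolation=cv2.INTER_CUBIC)
cv2.imwrite('pics/c1.png',np.clip(a*1.5,0,255).astype('uint8'))
b=cv2.resize(d[200:400,240:420],None,fx=3,fy=3,interpolation=cv2.INTER_CUBIC)
cv2.imwrite('pics/c2.png',np.clip(b*1.4,0,255).astype('uint8'))
```

```text
(no output)
```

View pics/c1.png

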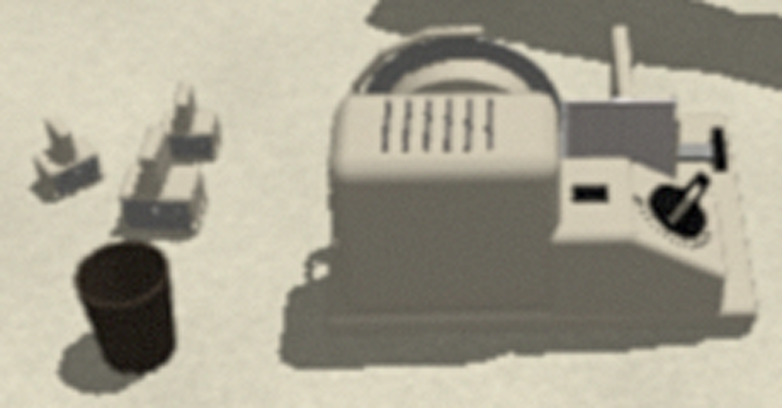

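View pics/c2.png

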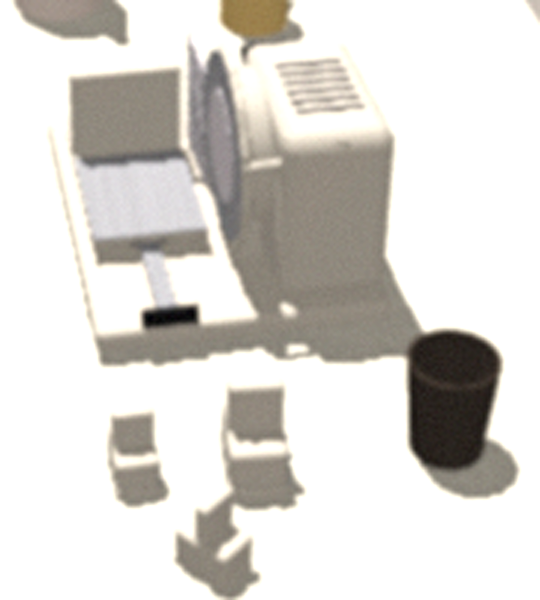

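Run:
```python
from h import *
np.set_printoptions(precision=3,suppress=True)
s=ld('scene0');d=ld('side0')
c1=lambda u,v:(155+u/3.4,190+v/3.4)
c2=lambda u,v:(240+u/3,200+v/3)
print('wall top L,R',atz(d,*c2(71,75),.142),atz(d,*c2(180,68),.142))
print('plate TR scene',atz(s,*c1(674,101),.155), atz(s,*c1(565,100),.155))
print('base corner scene',atz(s,*c1(752,335),0),'side',atz(d,*c2(103,362),0))
print('dial',atz(s,*c1(680,208),.1))
print('wall top scene',atz(s,*c1(612,27),.142),atz(s,*c1(627,27),.142))
print('holder fin top side',atz(d,*c2(230,388),.091),atz(d,*c2(283,388),.091),'scene fin top',atz(s,*c1(187,84),.091),atz(s,*c1(152,126),.091))
print('holder block near top edge scene',atz(s,*c1(122,200),.046),atz(s,*c1(203,203),.046))
print('side other: fin',atz(d,*c2(111,415),.07),atz(d,*c2(153,415),.07))
print('side block bottom',atz(d,*c2(229,437),.046),atz(d,*c2(288,437),.046))
print('tumbler rim',atz(d,*c2(455,352),.09))
```

```text
wall top L,R [0.413 0.075 0.142] [0.515 0.076 0.142]
plate TR scene [0.535 0.131 0.155] [0.536 0.04  0.155]
base corner scene [0.655 0.201 0.   ] side [ 0.417 -0.173 -0.   ]
dial [0.607 0.137 0.1  ]
wall top scene [0.417 0.08  0.142] [0.416 0.093 0.142]
holder fin top side [ 0.501 -0.329  0.091] [ 0.541 -0.335  0.091] scene fin top [ 0.445 -0.301  0.091] [ 0.504 -0.321  0.091]
holder block near top edge scene [ 0.551 -0.345  0.046] [ 0.553 -0.274  0.046]
side other: fin [ 0.411 -0.324  0.07 ] [ 0.442 -0.328  0.07 ]
side block bottom [ 0.5   -0.333  0.046] [ 0.545 -0.339  0.046]
tumbler rim [ 0.683 -0.308  0.09 ]
```

```bash
cat >> h.py <<'E'
from scipy.spatial.transform import Rotation as Rn
def dialR(th,ax=np.array([0,.5,.866]),up=np.array([0,-.866,.5])):
    n=ax/np.linalg.norm(ax);b=Rn.from_rotvec(n*th).apply(up)
    x=-b;z=-n;return np.c_[x,np.cross(z,x),z]
def delta(Rt,pt):
    s=env.state();r=Rn.from_matrix(Rt@s['tcp_rot'].T).as_rotvec(degrees=True)
    return np.round(np.r_[(np.array(pt)-s['tool_pos'])*100,r],2)
E
python3 - <<'E'
from h import *
np.set_printoptions(precision=3,suppress=True)
s=ld('scene0');d=ld('side0')
print('crock',atz(s,475,200,.15),atz(d,258,163,.15),'mug',atz(s,461,262,.092),atz(d,325,183,.092))
print('spatulas', tri([s,d],[(492,166),(265,127)]),tri([s,d],[(484,176),(251,127)]))
print(delta(dialR(.8),[.607,.237,.273]))
E
```

```text
crock [0.426 0.501 0.15 ] [0.425 0.488 0.15 ] mug [0.635 0.43  0.092] [0.647 0.427 0.092]
spatulas [0.45  0.512 0.277] [0.416 0.515 0.251]
[ 44.3  -26.14   2.32 -29.43  -6.82 -25.34]
```

>>> {"op": "play_rows", "data": {"commands": [[4,-6,3,0,0,0],[8,-12,6,0,0,0],[11,-17,8,0,0,0],[14,-22,9,0,0,0],[17,-27,10,0,0,0],[20,-30,10,0,0,0],[20,-30,10,0,0,0]]}}

```text
time: 0.73
tool_pos: [0.3171, 0.2646, 0.3353]
tcp_rot: [[-0.95, 0.312, 0.001], [0.312, 0.95, 0.0], [-0.0, 0.0, -1.0]]
contact_force: [2.2, 1.3, 0.2]
opening: 0.0855
grasp_force: 0.0
```

>>> {"op": "play_rows", "data": {"commands": [[4,0.5,-1,-5,-1,-4],[8,1,-3,-10,-2,-8],[12,1.5,-4,-14,-3,-12],[16,2,-5,-18,-4,-16],[20,3,-6,-22,-5,-19],[22,3.5,-7,-26,-6,-22],[24,4,-7.7,-29.4,-6.8,-25.3],[24,4,-7.7,-29.4,-6.8,-25.3]]}}

```text
time: 1.4
tool_pos: [0.5593, 0.3077, 0.248]
tcp_rot: [[-0.719, 0.695, -0.008], [0.602, 0.616, -0.508], [-0.348, -0.37, -0.861]]
contact_force: [0.7, 1.1, -2.3]
opening: 0.0852
grasp_force: 0.0
```

Run:
```python
from h import *
np.set_printoptions(precision=3,suppress=True)
f=grab('wrist','w1');t=env.state();print(t['tool_pos'],t['tcp_rot'],t['qpos'],delta(dialR(.8),[.607,.237,.273]))
a=cv2.resize(f['img'],(800,600),interpolation=cv2.INTER_CUBIC);cv2.imwrite('pics/w1b.png',np.clip(a*1.4,0,255).astype('uint8'))
```

```text
[0.558 0.307 0.251] [[-0.72   0.694 -0.006]
 [ 0.601  0.62  -0.504]
 [-0.346 -0.367 -0.864]] [ 38.95   40.418  36.594 106.603 -22.85   87.141] [ 4.91 -7.03  2.22  0.28 -0.42 -0.03]
```

View pics/w1b.png

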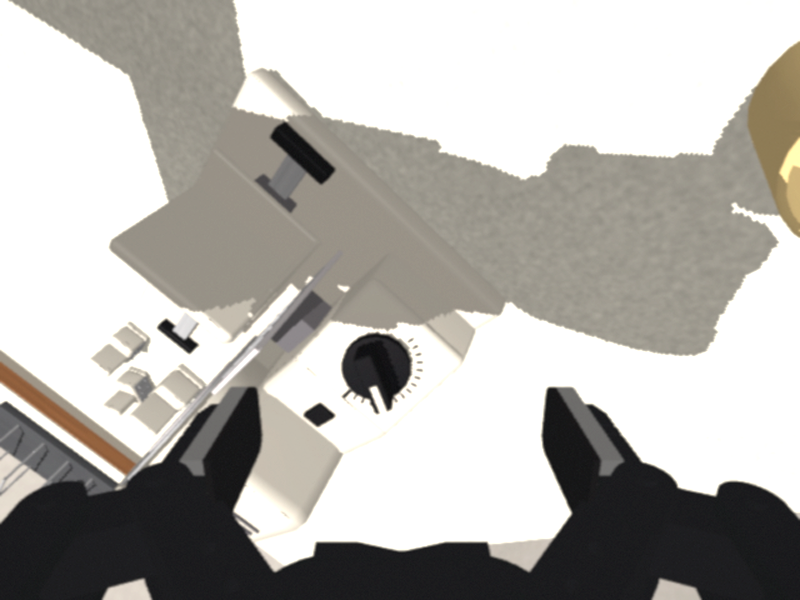

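Run:
```python
from h import *
a=cv2.imread('pics/w1.png')[45:345,80:420]
a=cv2.resize(a,(680,600),interpolation=cv2.INTER_CUBIC)
cv2.imwrite('pics/w1c.png',a)
```

```text
(no output)
```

View pics/w1c.png

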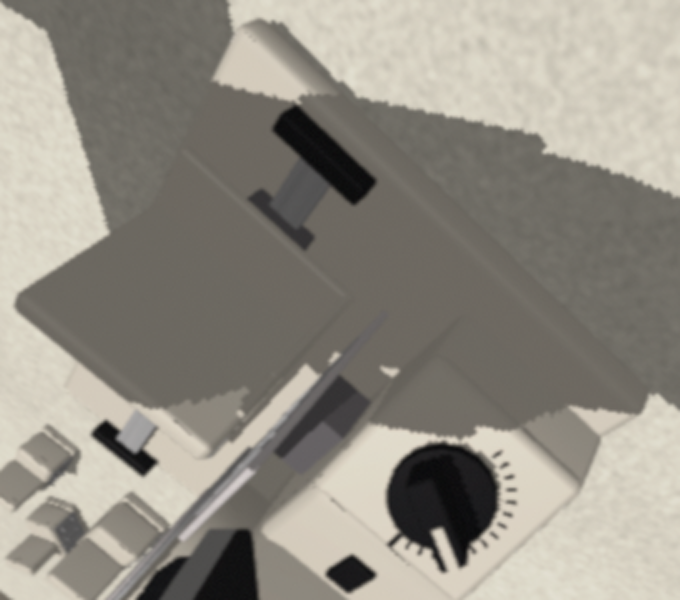

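```bash
cat > fit.py <<'E'
from h import *
from scipy.optimize import least_squares
np.set_printoptions(precision=4,suppress=True)
s=ld('scene0');d=ld('side0');w=ld('w1')
c1=lambda u,v:(155+u/3.4,190+v/3.4);c2=lambda u,v:(240+u/3,200+v/3);c3=lambda u,v:(80+u/2,45+v/2)
n=np.array([-.5,0,.866]);up=np.array([.866,0,.5])
def model(p):
    ox,oy,yaw,q,py,dx,dy,dz,th=p
    D=np.array([dx,dy,dz]);g=-.105+q
    b=Rn.from_rotvec(n*th).apply(up)
    P=[(d,c2(71,75),(g+.007,-.115,.142)),(d,c2(180,68),(g+.007,-.009,.142)),
       (w,c3(18,297),(g-.007,-.115,.142)),(w,c3(207,456),(g+.007,-.009,.142)),
       (s,c1(612,27),(g+.007,-.115,.142)),(s,c1(627,27),(g-.007,-.115,.142)),
       (w,c3(385,315),(-.105,py,.155)),(s,c1(674,101),(-.105,py,.155)),
       (w,c3(442,496),D+.01*n),(w,c3(400,541),D+.038*up),
       (w,c3(437,531),D+.036*n+.006*b),
       (w,c3(427,463),D+.036*n-.023*b),(w,c3(453,569),D+.036*n+.023*b)]
    R=Rn.from_rotvec([0,0,yaw]);o=np.array([ox,oy,0])
    res=[proj(f,R.apply(np.array(X))+o)[0]-np.array(uv) for f,uv,X in P]
    return np.array(res)
fun=lambda p:np.r_[model(p).ravel(),(p[6]-.085)/.004]
r=least_squares(fun,[.53,.027,-np.pi/2,.047,.0,-.11,.085,.08,.8],loss='soft_l1')
if __name__=='__main__':
    print(r.x,np.degrees(r.x[2]));print(model(r.x))
    p=r.x;R=Rn.from_rotvec([0,0,p[2]]);W=lambda X:R.apply(X)+[p[0],p[1],0]
    D=p[5:8];print('dial axis',W(D),'grip',W(D+.032*n),'wall grip',W([-.105+p[3],-.062,.142]),'n',R.apply(n))
E
python3 fit.py
```

```text
[ 0.5195  0.1421 -1.4125  0.1457  0.017   0.0046  0.0816  0.1054  0.8686] -80.93031653661384
[[ 0.2485 -0.3641]
 [ 0.2371 -3.098 ]
 [-2.3791 -1.1921]
 [ 2.0197  2.3938]
 [-1.0391 -0.6934]
 [-0.9065 -1.0524]
 [-0.1369  0.3033]
 [40.8886 -2.7479]
 [ 1.8016 -1.5293]
 [-0.5827  0.7146]
 [ 2.2175  0.0077]
 [-0.3749  1.5834]
 [-1.4819 -0.6264]]
dial axis [0.6008 0.1504 0.1054] grip [0.5983 0.1662 0.1331] wall grip [0.4646 0.0922 0.142 ] n [-0.0788  0.4937  0.866 ]
```

Run:
```python
from fit import *
print('w plate tip', atz(w,*c3(385,315),.155), 'scene tip in w crop',(proj(w,atz(s,*c1(674,101),.155))[0]-[80,45])*2)
for z in (0,.02,.03):
  print(z,'base end',atz(w,*c3(345,90),z),atz(w,*c3(645,400),z))
print('wall top -x edge',atz(w,*c3(18,297),.142),'+x right',atz(w,*c3(207,456),.142))
print('wall front base line',atz(w,*c3(185,150),.046),atz(w,*c3(350,300),.046))
print('scene base end bottom', atz(s,*c1(752,320),0.02),atz(s,*c1(738,180),0.02))
print('wrist calib: tumbler/mug? mug rim',atz(w,640,140,.092), proj(w,[.64,.43,.092]))
print('knob ends', atz(w,*c3(297,105),.06),atz(w,*c3(375,182),.06))
```

```text
w plate tip [0.5196 0.2487 0.155 ] scene tip in w crop [258.9364 477.8979]
0 base end [0.4419 0.1851 0.    ] [0.6607 0.1868 0.    ]
0.02 base end [0.4457 0.1993 0.02  ] [0.651 0.201 0.02 ]
0.03 base end [0.4475 0.2065 0.03  ] [0.6461 0.2081 0.03  ]
wall top -x edge [0.4134 0.0918 0.142 ] +x right [0.5153 0.0944 0.142 ]
wall front base line [0.4086 0.1265 0.046 ] [0.513  0.1314 0.046 ]
scene base end bottom [0.6566 0.1992 0.02  ] [0.4824 0.1978 0.02  ]
wrist calib: tumbler/mug? mug rim [0.6266 0.4049 0.092 ] [[715.3841 130.2538]]
knob ends [0.4418 0.2056 0.06  ] [0.4848 0.2066 0.06  ]
```

```bash
sed -i 's/(w,c3(385,315),(-.105,py,.155))/(w,c3(385,315),(g-.051,-.012,.117))/; s/(s,c1(674,101),(-.105,py,.155))/(s,c1(674,101),(-.105,py,.155)),(s,c1(752,320),(-.17,.13,.02)),(w,c3(345,90),(-.17,-.078,.02)),(w,c3(645,400),(-.17,.13,.02)),(s,c1(738,180),(-.17,-.045,.02))/' fit.py; python3 fit.py
```

```text
[ 0.5295  0.0289 -1.5312  0.038   0.0094 -0.1034  0.0803  0.0952  0.9883] -87.73021100171414
[[ -0.3812  -1.6317]
 [  0.483   -2.2332]
 [  0.0431  -5.2847]
 [ -0.1146   4.3854]
 [  1.3994  -0.8896]
 [  1.587   -0.9209]
 [-49.678   27.4605]
 [  1.0996  -0.0839]
 [  1.5595  -0.9817]
 [ -2.7006   1.9629]
 [  3.2938  -0.03  ]
 [ -0.362   -0.998 ]
 [  0.9089  -0.2444]
 [ -3.8338  -2.0504]
 [  2.8604   1.2689]
 [ -0.0312   5.4223]
 [ -0.6875  -0.8935]]
dial axis [0.6056 0.1354 0.0952] grip [0.605  0.1514 0.1229] wall grip [0.4649 0.0934 0.142 ] n [-0.0198  0.4996  0.866 ]
```

```bash
sed -i 's/(w,c3(385,315),(g-.051,-.012,.117)),//; s/(w,c3(18,297),(g-.007,-.115,.142)),(w,c3(207,456),(g+.007,-.009,.142))/(w,c3(18,300),(g,-.115,.142)),(w,c3(205,452),(g,-.009,.142))/' fit.py; python3 fit.py
```

```text
[ 0.5274  0.0294 -1.5453  0.0447  0.01   -0.1033  0.0809  0.0947  1.0009] -88.53707950448677
[[-0.6496 -0.8066]
 [ 0.394  -1.1701]
 [-3.6656 -0.6008]
 [ 0.2179  5.1378]
 [-0.1159 -1.1325]
 [ 0.0724 -1.1248]
 [ 1.2401 -0.0712]
 [ 1.1161 -0.889 ]
 [-1.5588  1.0077]
 [ 2.5716  0.7459]
 [ 0.0226 -0.9248]
 [ 0.7914 -0.2323]
 [-4.2873 -2.4304]
 [ 2.8932  1.3458]
 [-0.007   5.67  ]
 [-0.653  -0.9238]]
dial axis [0.6057 0.1347 0.0947] grip [0.6053 0.1507 0.1224] wall grip [0.4639 0.088  0.142 ] n [-0.0128  0.4998  0.866 ]
```

```bash
cat >> h.py <<'E'
YAW=np.radians(-88.7);O=np.array([.5275,.0294,0]);SR=Rn.from_rotvec([0,0,YAW])
W=lambda X:SR.apply(X)+O
AX=SR.apply([-.5,0,.866]);UP=SR.apply([.866,0,.5]);DC=np.array([.6057,.135,.0947])
E
python3 - <<'E'
from h import *
np.set_printoptions(suppress=True)
R=dialR(1.0,AX,UP)
print(delta(R,DC+.11*AX),delta(R,DC+.032*AX),AX)
E
```

```text
[  4.66 -11.73  -6.09   0.25   5.34  11.18] [  4.74 -15.63 -12.84   0.25   5.34  11.18] [-0.01134367  0.4998713   0.866     ]
```

>>> {"op": "play_rows", "data": {"commands": [[1.5,-3,-1,0,2,4],[3,-6,-3,0,4,8],[4.7,-9,-4.5,0.2,5.3,11.2],[4.7,-11.7,-6.1,0.2,5.3,11.2],[4.7,-11.7,-6.1,0.2,5.3,11.2],[4.7,-11.7,-6.1,0.2,5.3,11.2]], "gripper": 5.5}}

```text
time: 1.95
tool_pos: [0.6025, 0.1872, 0.198]
tcp_rot: [[-0.849, 0.528, 0.016], [0.452, 0.743, -0.493], [-0.273, -0.412, -0.87]]
contact_force: [0.1, -0.5, -0.3]
opening: 0.0549
grasp_force: 0.0
```

Run:
```python
from h import *
np.set_printoptions(suppress=True,precision=3)
f=grab('wrist','w2')
R=dialR(1.0,AX,UP);print(env.state()['tool_pos'],delta(R,DC+.032*AX))
print(proj(f,[DC+.01*AX,DC+.038*UP,DC+.036*AX+.023*Rn.from_rotvec(AX).apply(UP),DC+.036*AX-.023*Rn.from_rotvec(AX).apply(UP),DC+.036*AX]))
P=proj(f,[DC+.036*AX])[0].astype(int);x,y=max(P[0]-150,0),max(P[1]-110,0)
a=f['img'][y:y+220,x:x+300];print(x,y);cv2.imwrite('pics/w2c.png',cv2.resize(a,None,fx=2.5,fy=2.5))
```

```text
[0.603 0.189 0.199] [ 0.22 -3.77 -7.62 -0.48  0.48  0.03]
[[329.862 241.768]
 [280.582 266.831]
 [331.178 294.569]
 [331.49  216.738]
 [331.329 256.935]]
181 146
```

View pics/w2c.png

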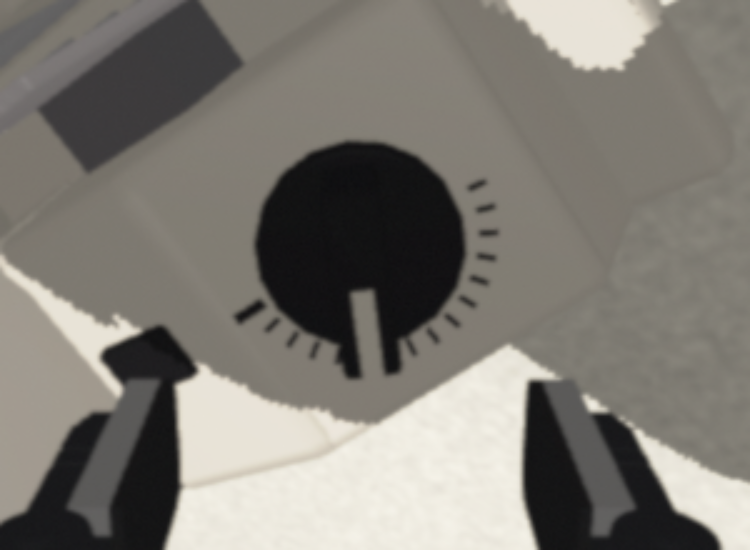

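Run:
```python
from h import *
np.set_printoptions(suppress=True,precision=4)
f=ld('w2');cx=f['extrinsics'][:3,0];DC2=DC-.0022*cx;print(DC2)
R=dialR(1.05,AX,UP);print(delta(R,DC2+.032*AX))
```

```text
[0.6045 0.1334 0.0956]
[ 0.11 -3.93 -7.53 -0.52  1.9   2.52]
```

>>> {"op": "play_rows", "data": {"commands": [[0.1,-0.8,-1.5,-0.5,1.9,2.5],[0.1,-1.6,-3.0,-0.5,1.9,2.5],[0.1,-2.4,-4.5,-0.5,1.9,2.5],[0.1,-3.1,-6.0,-0.5,1.9,2.5],[0.1,-3.7,-7.0,-0.5,1.9,2.5],[0.1,-3.9,-7.5,-0.5,1.9,2.5],[0.1,-3.9,-7.5,-0.5,1.9,2.5]]}}

```text
time: 2.58
tool_pos: [0.6045, 0.1511, 0.122]
tcp_rot: [[-0.878, 0.479, 0.011], [0.41, 0.763, -0.501], [-0.248, -0.435, -0.866]]
contact_force: [-0.8, -0.1, -0.3]
opening: 0.055
grasp_force: 0.0
```

>>> {"op": "play_rows", "data": {"commands": [[0,0,0,0,0,0],[0,0,0,0,0,0],[0,0,0,0,0,0],[0,0,0,0,0,0],[0,0,0,0,0,0]], "gripper": 0.5}}

```text
time: 3.0
tool_pos: [0.6036, 0.1491, 0.1241]
tcp_rot: [[-0.878, 0.479, 0.01], [0.409, 0.761, -0.504], [-0.249, -0.438, -0.864]]
contact_force: [-9.5, -5.7, 15.1]
opening: 0.0126
grasp_force: 59.9
```

Run:
```python
from h import *
np.set_printoptions(suppress=True,precision=4)
s=env.state();print(s['tool_pos'],s['opening'],s['grasp_force'],s['contact_force'],s['wrist_torque'])
R=s['tcp_rot'];x=-R[:,0];n=-R[:,2];print('tool th',np.arctan2(np.dot(np.cross(UP,x),AX),np.dot(UP,x)),'axis',n,AX)
c=(s['tool_pos']);print(c-.032*AX)
for k in (.75,.5,.25,0,-.02): print(k,delta(dialR(k,AX,UP),c))
```

```text
[0.6036 0.1491 0.1241] 0.01259549026433949 59.85286474227905 [-9.4722 -5.6525 15.1371] [-1.943   1.5275 -0.9906]
tool th 1.052104975909554 axis [-0.0098  0.5038  0.8638] [-0.0113  0.4999  0.866 ]
[0.6039 0.1331 0.0964]
0.75 [  0.     0.     0.     0.44  -8.76 -14.92]
0.5 [  0.     0.     0.     0.59 -15.95 -27.31]
0.25 [  0.     0.     0.     0.73 -23.13 -39.7 ]
0 [  0.     0.     0.     0.87 -30.32 -52.09]
-0.02 [  0.     0.     0.     0.88 -30.89 -53.09]
```

>>> {"op": "play_rows", "data": {"commands": [[-0.1,-0.2,0.2,0,0,0],[-0.1,-0.2,0.2,0,-2.5,-4.3],[-0.1,-0.2,0.2,0.1,-5,-8.6],[-0.1,-0.2,0.2,0.2,-7.5,-12.9],[-0.1,-0.2,0.2,0.3,-10,-17.3],[-0.1,-0.2,0.2,0.4,-12.5,-21.6],[-0.1,-0.2,0.2,0.4,-15,-26],[-0.1,-0.2,0.2,0.4,-15,-26]]}}

```text
time: 3.67
tool_pos: [0.605, 0.1502, 0.1237]
tcp_rot: [[-0.515, 0.857, 0.013], [0.741, 0.452, -0.497], [-0.432, -0.246, -0.868]]
contact_force: [4.2, 5.6, -4.5]
opening: 0.0128
grasp_force: 59.5
```

>>> {"op": "play_rows", "data": {"commands": [[0,0,0,0,-2.5,-4.3],[0,0,0,0.1,-5,-8.6],[0,0,0,0.2,-7.5,-12.9],[0,0,0,0.3,-10,-17.3],[0,0,0,0.4,-12.5,-21.6],[0,0,0,0.4,-15.3,-26.2],[0,0,0,0.4,-15.3,-26.2],[0,0,0,0.4,-15.3,-26.2]]}}

```text
time: 4.33
tool_pos: [0.607, 0.1507, 0.1236]
tcp_rot: [[-0.014, 1.0, 0.019], [0.869, 0.022, -0.495], [-0.495, 0.01, -0.869]]
contact_force: [12.6, 5.4, -9.3]
opening: 0.0123
grasp_force: 58.8
```

```bash
cat > th.py <<'E'
from h import *
np.set_printoptions(suppress=True,precision=4)
s=env.state();print(s['time'],s['tool_pos'],s['opening'],s['grasp_force'],s['contact_force'],s['wrist_torque'])
R=s['tcp_rot'];x=-R[:,0];n=-R[:,2];print('tool th',np.arctan2(np.dot(np.cross(UP,x),AX),np.dot(UP,x)),'axis',n,AX)
E
python3 th.py
```

```text
4.3333 [0.607  0.1507 0.1236] 0.01232517833549512 58.826812505722046 [12.6133  5.3932 -9.3136] [ 2.528  -2.5255  1.5168]
tool th -0.00595951238208825 axis [-0.0194  0.495   0.8687] [-0.0113  0.4999  0.866 ]
```

>>> {"op": "play_rows", "data": {"commands": [[0.1,0,0,0,0,0],[0.1,0,0,0,0,0],[0.1,0,0,0,0,0],[0.1,1,1.7,0,0,0],[0.1,2,3.4,0,0,0],[0.1,3.5,6,0,0,0],[0.1,4.5,7.8,0,0,0],[0.1,4.5,7.8,0,0,0]], "gripper": 5.5}}

```text
time: 5.0
tool_pos: [0.6056, 0.1955, 0.2055]
tcp_rot: [[-0.016, 1.0, 0.018], [0.868, 0.023, -0.497], [-0.497, 0.007, -0.868]]
contact_force: [0.6, -0.5, 0.2]
opening: 0.0547
grasp_force: 0.0
```

Run:
```python
from h import *
np.set_printoptions(suppress=True,precision=3)
f=grab('wrist','w3');D=np.array([.6053,.1341,.0959])
print(env.state()['tool_pos'],proj(f,[D+.01*AX,D+.038*UP,D+.036*AX+.023*UP,D+.036*AX-.023*UP]))
a=f['img'][90:390,120:520];cv2.imwrite('pics/w3c.png',cv2.resize(a,None,fx=2,fy=2))
```

```text
[0.605 0.195 0.204] [[317.385 237.501]
 [317.717 285.132]
 [317.544 287.712]
 [317.085 212.674]]
```

View pics/w3c.png

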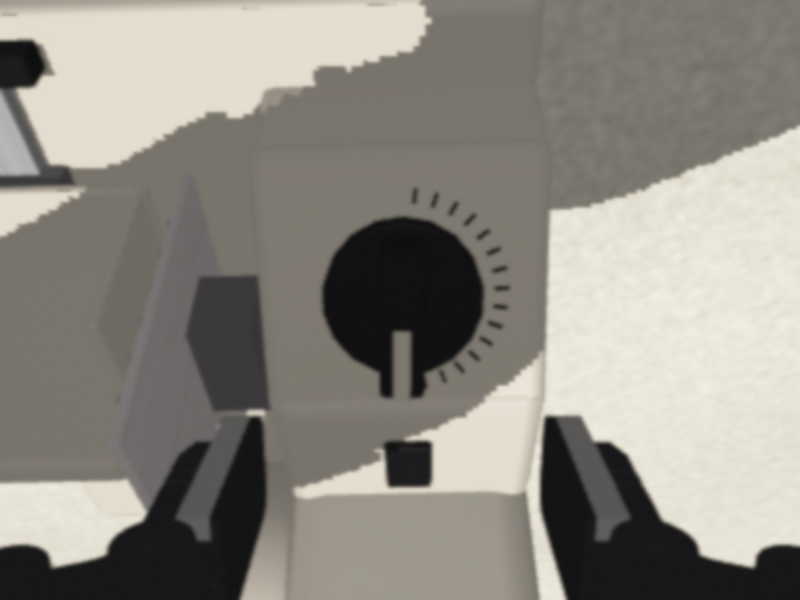

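The line points at the closed mark position: line end (402,395) is straight down-image from the disc centre (403,296), and the scale marks and panel edges agree to about 0.03 rad. Carriage next.

```bash
cat >> h.py <<'E'
def downR(yawx): # tool x at angle yawx (deg), z down
    a=np.radians(yawx);x=np.array([np.cos(a),np.sin(a),0]);z=np.array([0,0,-1.]);return np.c_[x,np.cross(z,x),z]
E
python3 - <<'E'
from h import *
np.set_printoptions(suppress=True,precision=3)
s=env.state();print(s['qpos'],s['tool_pos']);R=downR(181.3);print(R)
print(delta(R,[.46,.088,.23]),delta(downR(136),[.5,.2,.27]))
E
```

```text
[ 29.349  35.731  21.609  90.707 -26.205 121.598] [0.605 0.195 0.204]
[[-1.    -0.023  0.   ]
 [-0.023  1.     0.   ]
 [ 0.     0.    -1.   ]]
[-14.53 -10.65   2.65  22.61  24.17  87.85] [-10.53   0.55   6.65  27.9   12.58  43.74]
```

>>> {"op": "play_rows", "data": {"commands": [[0,1,3,1.6,1.7,6.2],[-1,1,5,3.2,3.4,12.5],[-2.5,0,6,4.8,5.1,18.8],[-4,-1,7,6.4,6.9,25],[-6,-2.5,7,8,8.6,31.3],[-8,-4,7,9.7,10.3,37.6],[-10,-5.5,7,11.3,12.1,43.9]], "gripper": 8.5}}

```text
time: 5.63
tool_pos: [0.503, 0.1372, 0.2709]
tcp_rot: [[-0.721, 0.683, 0.115], [0.644, 0.722, -0.254], [-0.257, -0.109, -0.96]]
contact_force: [0.6, 0.7, 0.5]
opening: 0.085
grasp_force: 0.0
```

>>> {"op": "play_rows", "data": {"commands": [[-0.7,-0.7,-0.5,1.6,1.7,6.2],[-1.4,-1.5,-1,3.2,3.4,12.5],[-2,-2.2,-1.5,4.8,5.1,18.8],[-2.7,-3,-2,6.4,6.9,25],[-3.5,-3.7,-3,8,8.6,31.3],[-4,-4.5,-3.5,9.7,10.3,37.6],[-4.5,-5.1,-4.3,11.3,12.1,43.9],[-4.5,-5.1,-4.3,11.3,12.1,43.9]]}}

```text
time: 6.3
tool_pos: [0.458, 0.0854, 0.2268]
tcp_rot: [[-1.0, -0.026, -0.003], [-0.026, 1.0, -0.003], [0.003, -0.003, -1.0]]
contact_force: [0.4, -1.0, -1.8]
opening: 0.0849
grasp_force: 0.0
```

Run:
```python
from h import *
np.set_printoptions(suppress=True,precision=3)
s=env.state();print(s['qpos'],s['tool_pos'],s['tcp_rot'][:,0]);f=grab('wrist','w4')
P=np.array([W([-.105+.0447+dx,y,.142]) for dx in(-.007,.007) for y in(-.115,-.062,-.009)]);print(proj(f,P).round(0))
print(delta(downR(181.3),[.46,.088,.133]))
cv2.imwrite('pics/w4b.png',f['img'])
```

```text
[ 10.662   8.589 -10.765  70.873  -0.157   9.167] [0.458 0.085 0.227] [-1.    -0.026  0.003]
[[341. 175.]
 [339. 267.]
 [338. 348.]
 [315. 175.]
 [315. 267.]
 [315. 347.]]
[ 0.12  0.21 -9.45  0.27 -0.06  0.24]
```

View pics/w4b.png

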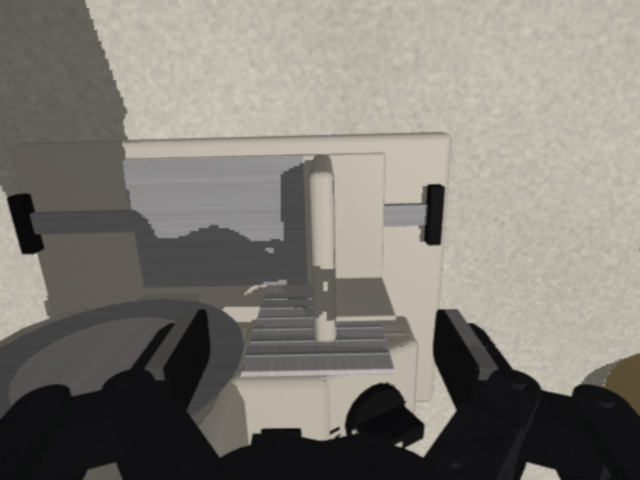

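>>> {"op": "play_rows", "data": {"commands": [[-0.2,0.05,-2.5,0.2,0,0.2],[-0.2,0.05,-5,0.2,0,0.2],[-0.2,0.05,-7,0.2,0,0.2],[-0.2,0.05,-8.5,0.2,0,0.2],[-0.2,0.05,-9.4,0.2,0,0.2],[-0.2,0.05,-9.4,0.2,0,0.2]]}}

```text
time: 6.85
tool_pos: [0.4567, 0.0879, 0.1332]
tcp_rot: [[-1.0, -0.024, -0.001], [-0.024, 1.0, -0.001], [0.001, -0.001, -1.0]]
contact_force: [-0.9, -0.1, 0.1]
opening: 0.0849
grasp_force: 0.0
```

>>> {"op": "play_rows", "data": {"commands": [[0,0,0,0,0,0],[0,0,0,0,0,0],[0,0,0,0,0,0],[0,0,0,0,0,0],[0,0,0,0,0,0],[0,0,0,0,0,0]], "gripper": 0.8}}

```text
time: 7.35
tool_pos: [0.458, 0.0878, 0.1353]
tcp_rot: [[-1.0, -0.026, 0.002], [-0.026, 1.0, -0.0], [-0.002, -0.0, -1.0]]
contact_force: [-6.7, 0.0, 16.6]
opening: 0.0131
grasp_force: 59.8
```

>>> {"op": "play_rows", "data": {"commands": [[0.1,0,0.2,0,0,0],[0.1,0.4,0.2,0,0,0],[0.1,1.2,0.2,0,0,0],[0.1,2,0.2,0,0,0],[0,2.8,0.2,0,0,0],[0,3.4,0.2,0,0,0],[0,3.8,0.2,0,0,0],[0,4,0.2,0,0,0]]}}

```text
time: 8.02
tool_pos: [0.456, 0.127, 0.1355]
tcp_rot: [[-1.0, -0.026, -0.002], [-0.026, 1.0, -0.005], [0.002, -0.005, -1.0]]
contact_force: [-1.8, -18.9, -23.1]
opening: 0.013
grasp_force: 61.2
```

>>> {"op": "play_rows", "data": {"commands": [[0,0.2,0,0,0,0],[0,0.4,0,0,0,0],[0,0.6,0,0,0,0],[0,0.8,0,0,0,0],[0,1.0,0,0,0,0],[0,1.1,0,0,0,0],[0,1.1,0,0,0,0]]}}

```text
time: 8.6
tool_pos: [0.456, 0.1277, 0.1355]
tcp_rot: [[-1.0, -0.019, -0.001], [-0.019, 0.999, -0.026], [0.001, -0.026, -1.0]]
contact_force: [3.5, -69.4, -14.0]
opening: 0.0123
grasp_force: 71.3
```

>>> {"op": "play_rows", "data": {"commands": [[0,-0.4,0,0,0,0],[0,-0.8,0,0,0,0],[0,-1.0,0,0,0,0],[0,-1.0,0,0,0,0]]}}

```text
time: 8.93
tool_pos: [0.456, 0.1269, 0.1355]
tcp_rot: [[-1.0, -0.025, -0.002], [-0.025, 1.0, -0.004], [0.003, -0.004, -1.0]]
contact_force: [-0.5, -13.0, -25.4]
opening: 0.0129
grasp_force: 61.4
```

>>> {"op": "play_rows", "data": {"commands": [[0,0,0,0,0,0],[0,0,0,0,0,0],[0,0,0,0,0,0],[0,0,0,0,0,0],[0,0,3,0,0,0],[0,-2,6,0,0,0],[0,-4,9,0,0,0],[0,-4,9,0,0,0]], "gripper": 8.5}}

```text
time: 9.6
tool_pos: [0.4603, 0.0877, 0.2328]
tcp_rot: [[-1.0, -0.025, 0.011], [-0.025, 1.0, 0.001], [-0.011, 0.001, -1.0]]
contact_force: [0.2, 0.6, 0.4]
opening: 0.085
grasp_force: 0.0
```

Run:
```python
from h import *
np.set_printoptions(suppress=True,precision=3)
s=env.state();print(s['tool_pos']);f=grab('wrist','w5')
a=np.hstack([cv2.imread('pics/w4.png')[120:400,230:490],f['img'][120:400,230:490]])
cv2.imwrite('pics/w5b.png',cv2.resize(a,None,fx=1.5,fy=2))
```

```text
[0.46  0.088 0.233]
```

View pics/w5b.png

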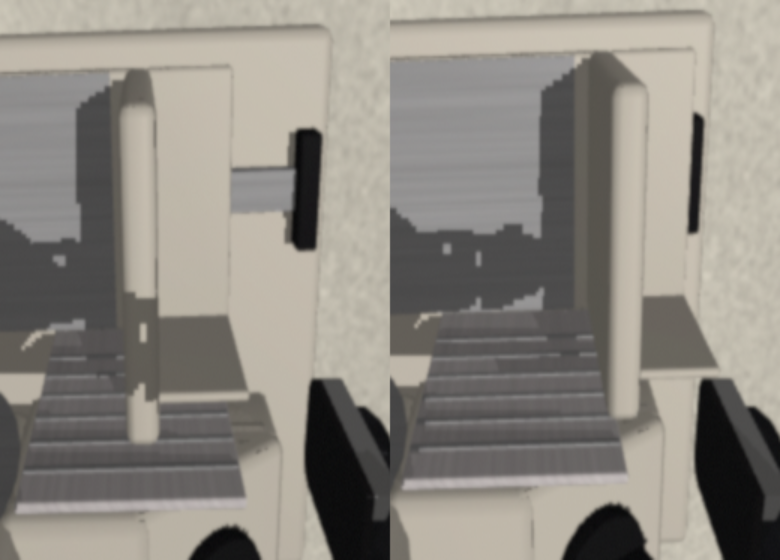

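The carriage plate now abuts the black end block and the wall lines up with the thickness plate's front edge, so it is home. Next is the holder.

>>> {"op": "play_rows", "data": {"commands": [[-1,0,3,0,0,0],[-2,-2,6,0,0,0],[-2,-6,8,0,0,0],[-2,-10,8,0,0,0],[-2,-14,8,0,0,0],[-2,-18,8,0,0,0],[-2,-22,8,0,0,0],[-2,-26,8,0,0,0]]}}

```text
time: 10.32
tool_pos: [0.4377, -0.1726, 0.3067]
tcp_rot: [[-1.0, -0.026, 0.002], [-0.026, 1.0, -0.0], [-0.002, -0.0, -1.0]]
contact_force: [2.3, -0.2, -0.0]
opening: 0.085
grasp_force: 0.0
```

>>> {"op": "play_rows", "data": {"commands": [[1,-4,0,0,0,0],[3,-8,-1,0,0,0],[5,-12,-3,0,0,0],[7,-15,-4.5,0,0,0],[7,-15,-4.5,0,0,0],[7,-15,-4.5,0,0,0]]}}

```text
time: 10.82
tool_pos: [0.5085, -0.3226, 0.2585]
tcp_rot: [[-1.0, -0.024, -0.002], [-0.024, 1.0, 0.002], [0.002, 0.002, -1.0]]
contact_force: [0.0, -0.2, 0.2]
opening: 0.0851
grasp_force: 0.0
```

```bash
cat > hf.py <<'E'
from h import *
np.set_printoptions(suppress=True,precision=4)
def box(a,b,c,z0,z1):
    return [np.array([sx*a/2,sy*b/2,z]) for z in(z0,z1) for sx,sy in((-1,-1),(1,-1),(1,1),(-1,1))]
B=box(.066,.046,0,0,.046);F=box(.016,.044,0,.046,.091)
E8=[(4,5),(5,6),(6,7),(7,4),(0,4),(1,5),(2,6),(3,7),(0,1),(1,2),(2,3),(3,0)]
# face quads with outward normals
def edges(x,y,yaw,cam,sc=1):
    R=Rn.from_euler('z',yaw).as_matrix();o=np.array([x,y,0]);segs=[]
    for V in (B,F):
        V=np.array(V)*sc;c=V.mean(0)
        for i,(a,b) in enumerate(E8):
            if V is not None and i>=8: continue
            m=(V[a]+V[b])/2;d=V[b]-V[a];n=m-c;n-=d*(n@d)/(d@d)
            # adjacent face normals
            vis=False
            for k in range(3):
                if abs(d[k])<1e-9:
                    nn=np.zeros(3);nn[k]=np.sign(n[k])
                    if (R@nn)@(cam-(R@m+o))>0: vis=True
            if vis: segs.append(((R@V[a])+o,(R@V[b])+o))
    return segs
def gmag(img):
    g=cv2.GaussianBlur(cv2.cvtColor(img,cv2.COLOR_BGR2GRAY).astype(np.float32),(0,0),1.0)
    return cv2.Sobel(g,cv2.CV_32F,1,0),cv2.Sobel(g,cv2.CV_32F,0,1)
def score(p,views,sc=1):
    tot=0
    for f,(gx,gy),wt in views:
        L=0;S=0
        for A,Bp in edges(*p,np.array(f['extrinsics'])[:3,3],sc):
            t=np.linspace(.05,.95,15)[:,None];uv=proj(f,A+(Bp-A)*t);d=uv[-1]-uv[0];l=np.hypot(*d)
            if l<4: continue
            nx,ny=-d[1]/l,d[0]/l;m=uv.astype(np.float32)
            sx=cv2.remap(gx,m[:,:1],m[:,1:],cv2.INTER_LINEAR);sy=cv2.remap(gy,m[:,:1],m[:,1:],cv2.INTER_LINEAR)
            S+=np.minimum(np.abs(sx*nx+sy*ny),60).sum()*l;L+=15*l
        tot+=wt*S/L
    return tot
def search(views,x0,y0,yaw0,rx=.03,ry=.03,ra=.65,sc=1):
    best=[]
    for x in np.arange(x0-rx,x0+rx+.001,.003):
        for y in np.arange(y0-ry,y0+ry+.001,.003):
            for a in np.arange(yaw0-ra,yaw0+ra+.01,.05): best.append((score((x,y,a),views,sc),x,y,a))
    best.sort(reverse=True)
    from scipy.optimize import minimize
    out=[]
    for b in best[:6]:
        r=minimize(lambda p:-score(p*np.array([.01,.01,.1]),views,sc),np.array(b[1:])/[.01,.01,.1],method='Nelder-Mead',options=dict(initial_simplex=np.array(b[1:])/[.01,.01,.1]+np.vstack([np.zeros(3),.15*np.eye(3)])))
        out.append((round(-r.fun,2),r.x*[.01,.01,.1]))
    return sorted(out,key=lambda t:-t[0])
E
python3 - <<'E'
from hf import *
f=grab('wrist','w6');s=env.state();print(s['tool_pos'],proj(f,[.522,-.318,.09]))
V=lambda n,w=1:(ld(n),gmag(cv2.imread(f'pics/{n}.png')),w)
vs={k:V(k) for k in('w6','scene0','side0')}
for n in (['w6'],['scene0','side0'],['w6','scene0','side0']):
    for sc in (1,.72):
        print(n,sc,search([vs[k] for k in n],.522,-.318,-np.pi/2,sc=sc)[:3])
E
```

```text
[ 0.5079 -0.3212  0.2599] [[326.5148 234.913 ]]
['w6'] 1 [(np.float64(51.58), array([ 0.5204, -0.3205, -1.6078])), (np.float64(51.58), array([ 0.5205, -0.3205, -1.6068])), (np.float64(51.57), array([ 0.5204, -0.3205, -1.6074]))]
['w6'] 0.72 [(np.float64(38.56), array([ 0.518 , -0.3328, -1.4682])), (np.float64(38.56), array([ 0.518 , -0.3328, -1.4739])), (np.float64(38.55), array([ 0.5182, -0.333 , -1.486 ]))]
['scene0', 'side0'] 1 [(np.float64(100.29), array([ 0.5227, -0.3194, -1.6114])), (np.float64(100.29), array([ 0.5226, -0.3194, -1.6142])), (np.float64(100.29), array([ 0.5227, -0.3194, -1.614 ]))]
['scene0', 'side0'] 0.72 [(np.float64(84.84), array([ 0.5258, -0.2966, -2.2708])), (np.float64(84.8), array([ 0.5258, -0.2965, -2.2427])), (np.float64(84.75), array([ 0.5257, -0.2967, -2.2333]))]
['w6', 'scene0', 'side0'] 1 [(np.float64(150.27), array([ 0.5204, -0.3204, -1.6052])), (np.float64(150.24), array([ 0.5204, -0.3204, -1.6059])), (np.float64(150.19), array([ 0.5205, -0.3204, -1.5922]))]
['w6', 'scene0', 'side0'] 0.72 [(np.float64(107.88), array([ 0.5252, -0.2976, -2.3462])), (np.float64(107.05), array([ 0.5254, -0.3006, -2.1654])), (np.float64(107.05), array([ 0.5253, -0.3005, -2.1634]))]
```

>>> {"op": "play_rows", "data": {"commands": [[1.2,0.1,-2,0,0,-3.5],[1.2,0.1,-6,0,0,-3.5],[1.2,0.1,-10,0,0,-3.5],[1.2,0.1,-14,0,0,-3.5],[1.2,0.1,-16.5,0,0,-3.5],[1.2,0.1,-17.9,0,0,-3.5],[1.2,0.1,-17.9,0,0,-3.5],[1.2,0.1,-17.9,0,0,-3.5]], "gripper": 4}}

```text
time: 11.53
tool_pos: [0.5198, -0.3189, 0.0836]
tcp_rot: [[-0.999, 0.034, 0.001], [0.034, 0.999, -0.0], [-0.001, -0.0, -1.0]]
contact_force: [0.2, 0.6, 0.7]
opening: 0.0402
grasp_force: 0.0
```

>>> {"op": "play_rows", "data": {"commands": [[0,0,0,0,0,0],[0,0,0,0,0,0],[0,0,0,0,0,0],[0,0,0.1,0,0,0],[0,0,0.1,0,0,0],[0,0,0.1,0,0,0]], "gripper": 0.8}}

```text
time: 12.03
tool_pos: [0.5201, -0.3205, 0.085]
tcp_rot: [[-0.999, 0.035, 0.003], [0.035, 0.999, -0.001], [-0.003, -0.001, -1.0]]
contact_force: [-1.5, 0.9, 8.1]
opening: 0.0153
grasp_force: 60.2
```

>>> {"op": "play_rows", "data": {"commands": [[0,0,2,0,0,0],[0,0,5,0,0,0],[0,0,9,0,0,0],[0,0,13,0,0,0],[-2,0,16,0,0,0],[-5,2,18,0,0,1],[-8,5,18,0,0,2],[-8,8,18,0,0,3.3]]}}

```text
time: 12.7
tool_pos: [0.4356, -0.2398, 0.2652]
tcp_rot: [[-1.0, -0.02, 0.001], [-0.02, 1.0, -0.001], [-0.001, -0.001, -1.0]]
contact_force: [1.3, -0.3, -1.8]
opening: 0.0147
grasp_force: 59.0
```

>>> {"op": "play_rows", "data": {"commands": [[0,4,0,0,0,0],[0,8,0,0,0,0],[0,12,0,0,0,0],[0,16,0,0,0,0],[0,20,0,0,0,0],[0,24,0,0,0,0],[0,27,0,0,0,0],[0,28.5,0,0,0,0]]}}

```text
time: 13.37
tool_pos: [0.4391, 0.0478, 0.2639]
tcp_rot: [[-1.0, -0.025, 0.001], [-0.025, 1.0, 0.001], [-0.001, 0.001, -1.0]]
contact_force: [0.1, 0.1, -1.1]
opening: 0.0149
grasp_force: 59.1
```

Run:
```python
from h import *
s=env.state();print(s['tool_pos'],s['opening'],s['contact_force'],delta(downR(181.3),[.464,.045,.15]))
```

```text
[0.43912756 0.04782023 0.26393122] 0.014879550669423163 [ 0.07188647  0.10657436 -1.14148783] [  2.49  -0.28 -11.39  -0.03   0.08  -0.12]
```

>>> {"op": "play_rows", "data": {"commands": [[1,-0.2,-1,0,0,0],[2,-0.2,-3,0,0,0],[2.4,-0.2,-5.5,0,0,0],[2.4,-0.2,-8,0,0,0],[2.4,-0.2,-10,0,0,0],[2.4,-0.2,-11.2,0,0,0],[2.4,-0.2,-11.5,0,0,0],[2.4,-0.2,-11.6,0,0,0]]}}

```text
time: 14.03
tool_pos: [0.4633, 0.0424, 0.147]
tcp_rot: [[-1.0, -0.022, -0.0], [-0.022, 1.0, -0.001], [0.0, -0.0, -1.0]]
contact_force: [-0.5, -0.3, -1.2]
opening: 0.0147
grasp_force: 59.1
```

>>> {"op": "play_rows", "data": {"commands": [[0,0,-0.1,0,0,0],[0,0,-0.2,0,0,0],[0,0,-0.3,0,0,0],[0,0,-0.4,0,0,0],[0,0,-0.5,0,0,0],[0,0,-0.6,0,0,0],[0,0,-0.6,0,0,0]]}}

```text
time: 14.62
tool_pos: [0.4636, 0.0428, 0.1416]
tcp_rot: [[-1.0, -0.022, 0.001], [-0.022, 1.0, -0.0], [-0.001, -0.0, -1.0]]
contact_force: [0.1, 1.0, -1.8]
opening: 0.0151
grasp_force: 59.1
```

>>> {"op": "play_rows", "data": {"commands": [[0,0.1,-0.05,0,0,0],[0,0.1,-0.1,0,0,0],[0,0.1,-0.15,0,0,0],[0,0.1,-0.2,0,0,0],[0,0.1,-0.2,0,0,0]]}}

```text
time: 15.03
tool_pos: [0.4637, 0.0439, 0.14]
tcp_rot: [[-1.0, -0.022, 0.001], [-0.022, 1.0, -0.0], [-0.001, -0.0, -1.0]]
contact_force: [-1.1, -0.5, 4.8]
opening: 0.015
grasp_force: 59.8
```

>>> {"op": "play_rows", "data": {"commands": [[0,0,0,0,0,0],[0,0,0,0,0,0],[0,0,0,0,0,0],[0,0,0,0,0,0],[0,0,2,0,0,0],[0,0,5,0,0,0],[-1,0,9,0,0,0],[-1,0,9,0,0,0]], "gripper": 4.5}}

```text
time: 15.7
tool_pos: [0.4551, 0.044, 0.2357]
tcp_rot: [[-1.0, -0.022, 0.009], [-0.022, 1.0, 0.0], [-0.009, 0.0, -1.0]]
contact_force: [1.4, 0.9, 0.0]
opening: 0.0446
grasp_force: 0.0
```

>>> {"op": "play_rows", "data": {"commands": [[-2,0,4,0,0,0],[-5,0,7,0,0,0],[-8,0,7,0,0,0],[-12,0,7,0,0,0],[-14,0,7,0,0,0],[-14,0,7,0,0,0]]}}

```text
time: 16.2
tool_pos: [0.3101, 0.0436, 0.3002]
tcp_rot: [[-1.0, -0.023, 0.002], [-0.023, 1.0, -0.0], [-0.002, -0.0, -1.0]]
contact_force: [0.8, -0.2, 0.6]
opening: 0.0451
grasp_force: 0.0
```

```bash
cat > fin.py <<'E'
import hf
from hf import *
fs={n:grab(n,n+'9') for n in('side','wrist')}
print(env.state()['tool_pos'])
for V in (hf.B,hf.F):
    for v in V: v[2]+=.055
for n,f in fs.items():
    vs=[(f,gmag(f['img']),1)]
    print(n,search(vs,.464,.044,YAW,rx=.018,ry=.018,ra=.4)[:2])
# carriage wall top corners by edge score
from itertools import product
for n,f in fs.items():
    gx,gy=gmag(f['img']);res=[]
    for cx,cy in product(np.arange(.45,.48,.001),np.arange(.11,.145,.001)):
        P=np.array([SR.apply([a,b,0])+[cx,cy,.142] for a,b in((.007,-.05),(.007,.05),(.007,-.053),(-.007,-.053),(-.007,.053),(-.007,.05),(-.007,-.05))])
        S=0
        for A,B in((P[0],P[1]),(P[5],P[6])):
            uv=proj(f,A+(B-A)*np.linspace(0,1,40)[:,None]).astype(np.float32);d=uv[-1]-uv[0];d/=np.hypot(*d)
            S+=np.minimum(abs(cv2.remap(gx,uv[:,:1],uv[:,1:],1)*-d[1]+cv2.remap(gy,uv[:,:1],uv[:,1:],1)*d[0]),60).mean()
        res.append((S,cx,cy))
    print(n,'wall',sorted(res)[::-1][:4])
E
python3 fin.py
```

```text
[0.3137 0.0439 0.3002]
side [(np.float64(43.53), array([ 0.4799,  0.0371, -1.9776])), (np.float64(43.52), array([ 0.4798,  0.037 , -1.9699]))]
wrist [(np.float64(46.18), array([ 0.4621,  0.0432, -1.528 ])), (np.float64(46.12), array([ 0.4622,  0.0432, -1.5277]))]
side wall [(np.float32(120.0), np.float64(0.458), np.float64(0.114)), (np.float32(120.0), np.float64(0.457), np.float64(0.114)), (np.float32(120.0), np.float64(0.457), np.float64(0.113)), (np.float32(119.97835), np.float64(0.456), np.float64(0.114))]
wrist wall [(np.float32(39.830936), np.float64(0.459), np.float64(0.11800000000000001)), (np.float32(39.60208), np.float64(0.46), np.float64(0.11800000000000001)), (np.float32(39.465794), np.float64(0.458), np.float64(0.11800000000000001)), (np.float32(39.26223), np.float64(0.461), np.float64(0.11800000000000001))]
```

Run:
```python
from h import *
np.set_printoptions(suppress=True,precision=1,linewidth=200)
# intensity profile across wall top along slicer x, averaged over y span, at z=.142
for n in('w5','wrist9','side9','side0'):
    f=ld(n);g=cv2.cvtColor(cv2.imread(f'pics/{n}.png'),cv2.COLOR_BGR2GRAY).astype(np.float32)
    ys=np.arange(.08,.152,.002) if n!='side0' else np.arange(.04,.112,.002);out=[]
    for y in ys:
        P=np.array([[x,y+(x-.4655)*.0227,.142] for x in np.linspace(.425,.445,30)]);uv=proj(f,P).astype(np.float32)
        out.append(cv2.remap(g,uv[:,:1],uv[:,1:],1).mean())
    print(n,ys[0]);print(np.array(out))
```

```text
w5 0.08
[146.6 146.7 146.7 146.6 146.6 146.5 114.4  76.7  75.2  75.2  75.   75.1  75.8  95.1  96.4  90.6  84.   84.2  84.4  87.3 141.6 172.8 184.8 188.3 191.6 184.6 171.3 189.8 190.  190.2 190.3 190.7 190.8
 191.  145.4  25. ]
wrist9 0.08
[136.7 135.4 102.6  71.9  70.3  70.3  70.2  69.9  61.   42.3  21.8  11.9  11.5  11.6  12.7  15.1  17.8  26.2  26.9  23.3  15.8  16.   15.8  15.8  16.1  16.5  17.8  18.7  19.8  20.   20.   20.3  18.4
  16.9  17.1  21.4]
side9 0.08
[100.8 100.9 100.9 101.1 101.2 101.2 100.8 100.4 100.   99.7  99.6 100.1 102.9 106.7 112.3 122.9 134.3 147.1 160.5 173.7 185.  193.  200.4 206.3 209.5 212.2 214.2 214.3 214.1 212.4 206.1 198.7 189.3
 173.8 157.  140.1]
side0 0.04
[ 98.1  98.4  98.9  99.2  99.3  99.2  99.   98.6  98.3  98.1  98.1  98.8 101.9 105.5 112.5 123.3 134.5 147.5 161.4 175.1 185.4 193.1 199.9 203.3 205.4 207.1 207.9 208.5 209.2 209.6 210.  210.5 211.1
 211.4 211.8 212. ]
```

```bash
python3 -c "
from rig import env
print(env.close_job())"
```

```text
the job is handed in; nothing more can be done
None
```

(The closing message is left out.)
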